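Meter one areca nut from the gravity dispenser

ROBOT

A 6-joint arm with a two-finger parallel gripper is mounted at the origin on the work surface. World frame = base frame: x ahead of the robot, y to its left, z up, the work surface at z = 0. Lengths are in m, angles in degrees, forces in N, time in s.
With the tool pointing down it reaches from about 0.4 to 0.825 m from the base axis. Payload 7 kg.
Tool frame: the origin (TCP) lies on the centre line of the jaws, within the pads' length; the fingertips stand 19 mm ahead of it and the grasp point (between the pads) is the TCP; z points along the fingers, y is the line along which they close (so a half turn about z gives the same grasp; the last joint's range is limited). The gripper opens to 88 mm and grips with 3 to 60 N. Pads are 19 mm wide; open, the fingers measure 130 mm over their backs; the gripper's body (78 mm by 193 mm) begins 47 mm behind the grasp point.
Start: joints at [-50.071, 20.546, 0.682, 0, -70.136, -16.507], TCP at [0.268, -0.619, 0.21] pointing down, gripper open.
Joint ranges: [-176.03, 176.03], [-82.01, 121.73], [-58.28, 71.71], [-173.87, 95.51], [-174.79, -0.11], [-173.66, 173.66]. Speed limits (degrees/s): [136.94, 136.94, 172.46, 180, 180, 180].

INTERFACE

Orientations are given as [roll, pitch, yaw] about the fixed x, y, z axes, in that order (R = Rz(yaw) Ry(pitch) Rx(roll)).
In Python, from plant import get_state, capture, close_job gives the robot as it stands.
- The arm moves only by the tool apply_moves, never from a script. Its argument "targets" is a list of rows, each a list of 7 numbers: the opening, from 0 (shut) to 1 (fully open), then the shift along the tool's x, y, z normalised to -1 to 1, where 1 is 1000 mm, then the turn, a rotation vector about the tool's x, y, z normalised to -1 to 1, where 1 is 90 degrees. In form: [[claw, tx, ty, tz, ax, ay, az], ...]. A call has 1 to 20 rows; each row shifts and turns the commanded pose from where the row before left it, along the tool's axes as they then stand; what a row does not reach is not made up. A row lasts 1/12 s, in which the tool goes at most 41.7 mm and 7.16 degrees, less where a joint would pass 70% of its speed; a pose out of reach is approached as far as the arm can. A call with a number of a shift or a turn outside -1 to 1 is refused whole. A call with a gripper value outside its range is refused whole. The fingers move at their own pace and stop on an object; "newtons" is the grip in N (left out, the last holds). Time passes only in rows, so rows that do not move let the fingers close. It gives the time, the measured TCP pose, the force, the opening and the grip force at its end, in the units of the state.
- get_state(): the state, without advancing time (a new reading comes with each control period).
- capture(name): name is "side" or "top" or "wrist"; returns a dict with "frame" (400x640x3 uint8, red, green, blue), "range_z" (400x640 float32, m along the optical axis (not along the pixel's ray), 0 where there is no reading), "camera_matrix" (3x3 intrinsics, pixels), "T" (4x4, takes a point from camera to world coordinates). Camera axes: x right, y down, z forward; pixel columns grow to the right and rows downward; lengths in m; the calibration is good to about 2 mm. A picture is of the moment at which its call begins.
- close_job(): hands the job in; it is judged then, once.
The state is a dict: "time_s": time; "joints": joint angles; "qd": joint speeds; "joint_torque": joint torques, N m; "tcp_pos": TCP position; "eef_rot": TCP orientation; "contact_force": force on the tool from outside, world axes, zero at the start; "moment": the same for the moment, N m; "gripper_width": finger opening in m; "gripper_force": force on a finger pad.
Only numpy, scipy, OpenCV 4.12 (cv2) and the standard library are available. Lean on these libraries where they do the work, as an engineer would, in place of code of your own. Each camera call takes 0.05 s, during which the arm holds its last target. There are 200 camera calls.

TASK

Of the two small countertop dispensers, take the one loaded with brown areca nuts, not the one with green limes. Slide its bottom gate partly open, towards the robot, so that only the first nut drops into the steel bowl below, then push the gate fully home again so that the others stay in the dispenser.

Things in the scene. Friction and masses are not known exactly. Their poses are not given: they have to be found in the camera images.
- areca_gate: Areca dispenser's aluminium gate plate, 232x46x5 mm, with an upright blue post, 22x22 mm, 55 tall, to grip from above. Origin: centre of the post's foot on the plate's top face, 103 mm above the counter. Its +x points into the dispenser (front wall 60 mm from the post, top 170 mm high): -x opens, +x closes. Starts home at its stop; travel 110 mm, about 2 N; stays where left. The dispenser is fixed.
- areca_bowl: Stainless steel bowl, 140 mm across the rim, 50 mm high, loose on the areca dispenser's 12 mm thick teak base board, under its farthest cell. Origin: centre of the bowl's underside, z up. The look-alike dispenser beside it (left or right), with its own bowl, holds green limes.
- nut1_center (a point): Centre of the areca nut to be dropped: brown ball, 30 mm across, about 14 g, centre 118 mm above the counter while on the gate. It lies in the farthest of three open-topped cells, 50 mm apart in a row along the gate's x, one nut each. Drawing the gate out uncovers this cell first: the nut drops at 15 to 37 mm of opening.
- nut2_center (a point): Centre of the areca nut in the middle cell, like the first; it must stay in the dispenser. It drops only if the gate comes out 67 mm or more, so an opening of about 50 mm drops just the first nut.
There are look-alikes about, which are no part of the job. What is shaped like the part that bears nut2_center but blue is not meant.

How it is judged (in metres and radians):
On the way:
1. the gate is drawn partly open and the first nut drops past it (distance of areca_gate from where it was at the start of the episode above 0.02 m and height (world z) of nut1_center below 0.09 m).
At the end, for the whole second after the job is handed in: The first areca nut lies in the steel bowl (centre within 60 mm of the bowl's axis and below the rim), the bowl stands upright (10 degrees) and still, the second nut is still in the dispenser, and the gate is back within 12 mm of fully home (horizontal distance between nut1_center and areca_bowl below 0.06 m and z of nut1_center in the frame of areca_bowl between 0 and 0.05 m and linear speed of areca_bowl below 0.03 m/s and angle between areca_bowl's own z axis and vertical below 0.17 rad and height (world z) of nut2_center above 0.105 m and distance of areca_gate from where it was at the start of the episode below 0.012 m); the robot touches nothing.
It fails at once if the second areca nut drops out of the dispenser (height (world z) of nut2_center below 0.09 m).
It also fails if it takes over 35 s, if anything falls off the work surface, if the arm or the gripper's body presses on something with over 40 N, if the wrist force passes 120 N, or if a joint passes its speed limit or range.

## Working session

There is one attempt and no reset: what is moved stays moved. The work goes in short steps, Python scripts to look and compute and a tool call to move; the robot and the scene stay as the last step left them, time stands still between calls to the robot, and variables do not carry over. Pictures are saved under pics/ and viewed, at most 10 in all, crops included, and the job is handed in when it is done.

Besides the shell and the picture viewer there is one more tool, called after ">>>" in YAML: its name, and indented under it one key for each argument. apply_moves: Moves the arm, as the interface text tells. Scaled input: -1 to 1 covers 1000 mm each way for a shift and 90 degrees each way for a turn. Its arguments: {"type":"object","properties":{"targets":{"type":"array","items":{"type":"array","items":{"type":"number"}}},"newtons":{"type":"number"}},"required":["targets"]}

```bash
mkdir -p pics
python3 - <<'E'
from plant import *
import cv2,numpy as np
for n in("top","side"):
    c=capture(n);np.savez(f"pics/{n}0.npz",**c);cv2.imwrite(f"pics/{n}0.png",c["frame"][:,:,::-1])
s=get_state();print(s["tcp_pos"],s["eef_rot"],s["time_s"])
E
```

```text
[ 0.26808737 -0.61896245  0.20940624] [ 1.79912989e+02 -9.18080608e-03 -1.56583804e+02] 0.1
```

View pics/top0.png

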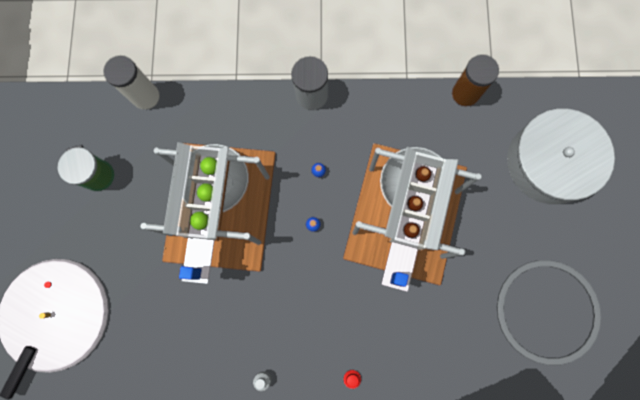

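View pics/side0.png

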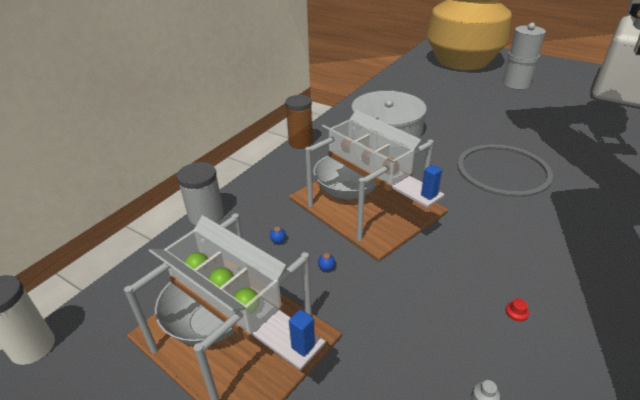

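The top view shows the areca dispenser on the right: brown nuts at (424,174), (415,203) and (411,230), blue post at (400,280), bowl at about (415,178). The lime one is on the left, with its post at (190,272). 

Candidates: areca post (400,280), lime post (190,272), and blue balls (319,170) and (313,224), which are decoys. I choose (400,280), next to the brown nuts.

```bash
cat > h.py <<'E'
import numpy as np,cv2
def ray(c,u,v,z):
    d=c["T"][:3,:3]@np.linalg.solve(c["camera_matrix"],[u,v,1.]);o=c["T"][:3,3]
    return o+d*(z-o[2])/d[2]
def pts(c,m):
    v,u=np.nonzero(m&(c["range_z"]>0));z=c["range_z"][v,u]
    p=np.linalg.solve(c["camera_matrix"],np.vstack([u,v,np.ones_like(u)]))*z
    return (c["T"][:3,:3]@p).T+c["T"][:3,3]
E
python3 - <<'E'
from h import *
c=dict(np.load("pics/top0.npz"));f=c["frame"];hsv=cv2.cvtColor(f,cv2.COLOR_RGB2HSV)
yy,xx=np.mgrid[:400,:640]
blue=(hsv[...,0]>105)&(hsv[...,0]<130)&(hsv[...,1]>150)&(abs(xx-400)<20)&(abs(yy-280)<20)
P=pts(c,blue);print("post n",len(P),"z",np.percentile(P[:,2],[5,50,95]))
T=P[P[:,2]>.15];print("top mean",T.mean(0),len(T))
m=blue&(c["range_z"]<c["range_z"][blue].min()+.012)
r=cv2.minAreaRect(np.argwhere(m)[:,::-1].astype(np.float32));print(r,ray(c,*r[0],.158))
N=[]
for u,v in((424,174),(415,203),(411,230)):
    k=(hsv[...,0]<15)&(hsv[...,1]>90)&(hsv[...,2]<140)&(np.hypot(xx-u,yy-v)<10)
    q=pts(c,k);a=np.argwhere(k).mean(0);N.append(ray(c,a[1],a[0],.12));print(k.sum(),a,np.percentile(q[:,2],95),N[-1])
# plate white in front, low sat high val
w=(hsv[...,1]<40)&(hsv[...,2]>190)&(np.hypot(xx-400,yy-268)<32)
Q=pts(c,w);s=abs(Q[:,2]-.103)<.008;print("plate",s.sum(),np.median(Q[s,2]))
r=cv2.minAreaRect(Q[s,:2].astype(np.float32));print(r)
# bowl + walls
for lo,hi in((.055,.068),(.165,.18)):
    B=pts(c,(np.hypot(xx-415,yy-190)<75));B=B[(B[:,2]>lo)&(B[:,2]<hi)]
    print(lo,len(B),cv2.minAreaRect(B[:,:2].astype(np.float32)),B.min(0),B.max(0))
cr=cv2.resize(f[130:300,330:490],None,fx=3.5,fy=3.5,interpolation=cv2.INTER_CUBIC);cv2.imwrite("pics/crop.png",cr[:,:,::-1])
E
```

```text
post n 175 z [0.14214189 0.15743419 0.15965709]
top mean [ 0.51677922 -0.15189547  0.15752583] 158
((400.176513671875, 278.79412841796875), (13.339459419250488, 12.12678050994873), 14.03624439239502) [ 0.51680582 -0.1517432   0.158     ]
133 [174.0075188  422.33082707] 0.13256140405510755 [ 0.7030398  -0.20366738  0.12      ]
130 [203.59230769 414.50769231] 0.1316573125306147 [ 0.64898861 -0.18750406  0.12      ]
131 [229.98473282 410.41221374] 0.13143431121202187 [ 0.60177625 -0.17846605  0.12      ]
plate 896 0.1028827198886329
((0.5472258925437927, -0.1608688086271286), (0.046168264001607895, 0.09167949110269547), 74.30359649658203)
0.055 299 ((0.6763128638267517, -0.1949108988046646), (0.1844596266746521, 0.19572119414806366), 74.00492858886719) [ 0.55874496 -0.29440718  0.05500168] [ 0.77273262 -0.08010804  0.06782768]
0.165 824 ((0.652405321598053, -0.1903010755777359), (0.09033898264169693, 0.15822984278202057), 74.5958251953125) [ 0.56471762 -0.25340177  0.16500458] [ 0.7395624  -0.12583936  0.17232449]
```

View pics/crop.png

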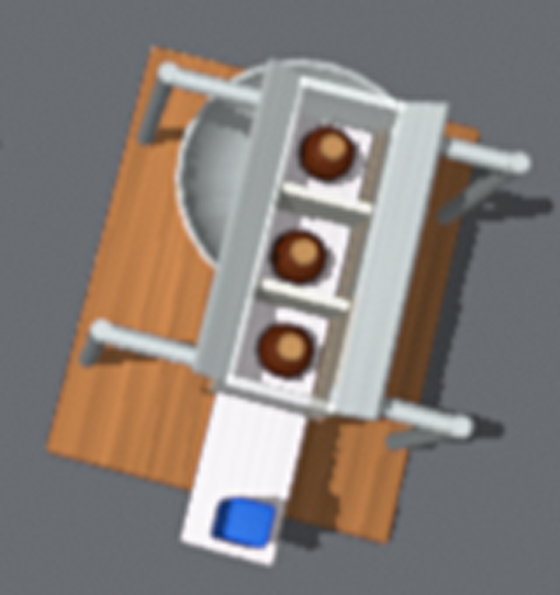

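The crop confirms brown nuts in the three cells, with the blue post on their gate at crop (245,521). The measurements agree: post top z is 0.158, plate z is 0.103 and 46 mm wide, and the gate axis is -15.6° by both the plate and the nuts. Next I move above the post.

>>> apply_moves:
  targets:
    - [1,-0.026,0.0206,-0.0025,0,0,0]
    - [1,-0.026,0.0206,-0.0025,0,0,0]
    - [1,-0.026,0.0206,-0.0025,0,0,0]
    - [1,-0.026,0.0206,-0.0025,0,0,0]
    - [1,-0.026,0.0206,-0.0025,0,0,0]
    - [1,-0.026,0.0206,-0.0025,0,0,0]
    - [1,-0.026,0.0206,-0.0025,0,0,0]
    - [1,-0.026,0.0206,-0.0025,0,0,0]
    - [1,-0.026,0.0206,-0.0025,0,0,0]
    - [1,-0.026,0.0206,-0.0025,0,0,0]
    - [1,-0.026,0.0206,-0.0025,0,0,0]
    - [1,-0.026,0.0206,-0.0025,0,0,0]
    - [1,-0.026,0.0206,-0.0025,0,0,0]
    - [1,-0.026,0.0206,-0.0025,0,0,0]
    - [1,-0.026,0.0206,-0.0025,0,0,0]
    - [1,-0.026,0.0206,-0.0025,0,0,0]
    - [1,0,0,0,0,0,0]

```text
time_s: 1.52
tcp_pos: [0.5213, -0.1477, 0.2503]
eef_rot: [180.0, 0.1, -156.4]
contact_force: [-0.2, -0.4, 0.7]
gripper_width: 0.0874
gripper_force: 0.0
```

>>> apply_moves:
  targets:
    - [1,0,0,0,0,0,0.0722]
    - [1,0,0,0,0,0,0.0722]
    - [1,0,0,0,0,0,0.0722]
    - [1,0,0,0,0,0,0.0722]
    - [1,0,0,0,0,0,0.0722]
    - [1,0,0,0,0,0,0.0722]
    - [1,0,0,0,0,0,0]
    - [1,0,0,0,0,0,0]

```text
time_s: 2.18
tcp_pos: [0.5187, -0.1517, 0.25]
eef_rot: [-180.0, -0.0, 164.6]
contact_force: [-0.1, 0.5, 0.1]
gripper_width: 0.0877
gripper_force: 0.0
```

Run:
```python
from plant import *
from h import *
from scipy.spatial.transform import Rotation as R
s=get_state();print(s["tcp_pos"],s["eef_rot"],s["time_s"],s["joints"])
c=capture("wrist");f=c["frame"];cv2.imwrite("pics/w1.png",f[:,:,::-1])
hsv=cv2.cvtColor(f,cv2.COLOR_RGB2HSV)
b=(hsv[...,0]>105)&(hsv[...,0]<130)&(hsv[...,1]>150)
P=pts(c,b);T=P[(abs(P[:,2]-.158)<.006)&(np.hypot(P[:,0]-.517,P[:,1]+.152)<.03)]
r=cv2.minAreaRect(T[:,:2].astype(np.float32));print(len(T),T.mean(0),r)
M=R.from_euler("xyz",s["eef_rot"],degrees=True).as_matrix()
print("tool shift",M.T@(np.r_[r[0],.135]-s["tcp_pos"]))
```

```text
[ 0.51873967 -0.15167711  0.24999647] [-1.79993911e+02 -3.07789717e-02  1.64629698e+02] 2.1833 [ 4.48390787e+00  6.45376458e+00 -1.27163713e+01 -5.00259596e-03
 -7.08608817e+01 -1.09852567e+02]
0 [nan nan nan] ((0.0, 0.0), (0.0, 0.0), 0.0)
tool shift [0.54032699 0.00876906 0.11528582]<stdin>:9: RuntimeWarning: Mean of empty slice.
  ret = um.true_divide(
```

View pics/w1.png

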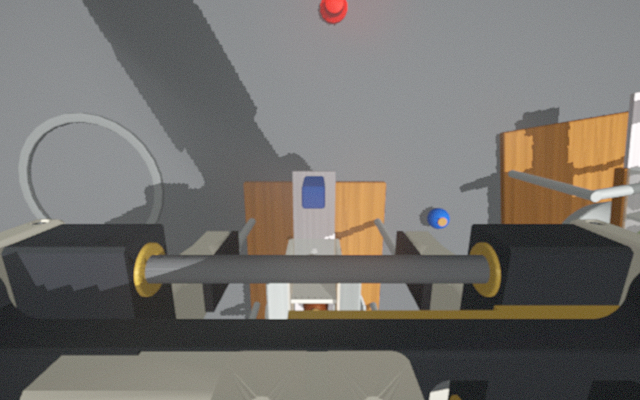

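The wrist view shows the shaded post at (313,193) between the jaws. The plate lies parallel to the image's vertical, so the yaw is right. The mask missed the shaded blue, so I measure once more.

Run:
```python
from plant import *
from h import *
from scipy.spatial.transform import Rotation as R
s=get_state()
c=capture("wrist");f=c["frame"];hsv=cv2.cvtColor(f,cv2.COLOR_RGB2HSV)
yy,xx=np.mgrid[:400,:640]
b=(f[...,2].astype(int)>f[...,0]+35)&(abs(xx-313)<25)&(abs(yy-193)<30)
P=pts(c,b);print(b.sum(),len(P),P.min(0),P.max(0) )
T=P[P[:,2]>P[:,2].max()-.006]
r=cv2.minAreaRect(T[:,:2].astype(np.float32));print(len(T),T.mean(0),r)
M=R.from_euler("xyz",s["eef_rot"],degrees=True).as_matrix()
def px(p):
    q=c["camera_matrix"]@(c["T"][:3,:3].T@(np.array(p)-c["T"][:3,3]));return q[:2]/q[2]
print("cam",c["T"][:3,3],"tcp px",px(s["tcp_pos"]),"post top est px",px([.5168,-.1518,.158]))
print("tool shift",M.T@(np.r_[r[0],.135]-s["tcp_pos"]), M.T@(np.r_[.5168,-.1518,.135]-s["tcp_pos"]))
```

```text
676 675 [ 0.50365428 -0.16626089  0.10772745] [ 0.52736491 -0.14262796  0.15967742]
506 [ 0.51539586 -0.15436863  0.15745599] ((0.51570725440979, -0.15439224243164062), (0.02024758979678154, 0.020366868004202843), 74.14404296875)
cam [ 0.45171017 -0.13312969  0.42437957] tcp px [316.77954395 236.92980286] post top est px [316.11581396 197.08742035]
tool shift [ 0.00220763 -0.00343316  0.11506781] [ 0.0018398  -0.00064416  0.11506743]
```

Both views agree to 3 mm, so I use their mean: tool shift x +2, y -2, z +115 mm.

>>> apply_moves:
  newtons: 20
  targets:
    - [1,0.002,-0.002,0.02,0,0,0]
    - [1,0,0,0.02,0,0,0]
    - [1,0,0,0.02,0,0,0]
    - [1,0,0,0.02,0,0,0]
    - [1,0,0,0.015,0,0,0]
    - [1,0,0,0.01,0,0,0]
    - [1,0,0,0.01,0,0,0]
    - [1,0,0,0,0,0,0]
    - [1,0,0,0,0,0,0]

```text
time_s: 3.03
tcp_pos: [0.5166, -0.1531, 0.1353]
eef_rot: [-180.0, -0.0, 164.5]
contact_force: [-0.5, 0.3, 0.3]
gripper_width: 0.0874
gripper_force: 0.0
```

>>> apply_moves:
  newtons: 20
  targets:
    - [0.15,0,0,0,0,0,0]
    - [0.15,0,0,0,0,0,0]
    - [0.15,0,0,0,0,0,0]
    - [0.15,0,0,0,0,0,0]
    - [0.15,0,0,0,0,0,0]
    - [0.15,0,0,0,0,0,0]
    - [0.15,0,0,0,0,0,0]
    - [0.15,0,0,0,0,0,0]
    - [0.15,0,0,0,0,0,0]
    - [0.15,0,0,0,0,0,0]

```text
time_s: 3.87
tcp_pos: [0.5165, -0.153, 0.1352]
eef_rot: [-180.0, -0.0, 164.4]
contact_force: [-0.5, -0.5, -0.7]
gripper_width: 0.0266
gripper_force: 0.0
```

>>> apply_moves:
  newtons: 20
  targets:
    - [0,0,0,0,0,0,0]
    - [0,0,0,0,0,0,0]
    - [0,0,0,0,0,0,0]
    - [0,0,0,0,0,0,0]
    - [0,0,0,0,0,0,0]

```text
time_s: 4.28
tcp_pos: [0.5155, -0.1545, 0.1352]
eef_rot: [-179.9, -0.1, 164.4]
contact_force: [-2.2, -8.1, 0.2]
gripper_width: 0.022
gripper_force: 20.0
```

Gripped at 22 mm, matching the post. I relieve the small side load and draw the gate out 50 mm; tool +x is the opening direction.

>>> apply_moves:
  targets:
    - [0,0,-0.0015,0,0,0,0]
    - [0,0.005,0,0,0,0,0]
    - [0,0.005,0,0,0,0,0]
    - [0,0.005,0,0,0,0,0]
    - [0,0.005,0,0,0,0,0]
    - [0,0.005,0,0,0,0,0]
    - [0,0.005,0,0,0,0,0]
    - [0,0.005,0,0,0,0,0]
    - [0,0.005,0,0,0,0,0]
    - [0,0.005,0,0,0,0,0]
    - [0,0.005,0,0,0,0,0]
    - [0,0,0,0,0,0,0]
    - [0,0,0,0,0,0,0]
    - [0,0,0,0,0,0,0]
    - [0,0,0,0,0,0,0]

```text
time_s: 5.53
tcp_pos: [0.4671, -0.1412, 0.1352]
eef_rot: [-180.0, -0.1, 164.4]
contact_force: [-2.8, -4.5, 1.3]
gripper_width: 0.0217
gripper_force: 20.0
```

Run:
```python
from plant import *
from h import *
a=capture("top")["frame"][130:300,330:490];b=capture("side")["frame"][90:260,270:460]
b=cv2.resize(b,(190*2,340));a=cv2.resize(a,(320,340))
cv2.imwrite("pics/open.png",np.hstack([a,b])[:,:,::-1])
```

```text
(no output)
```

View pics/open.png

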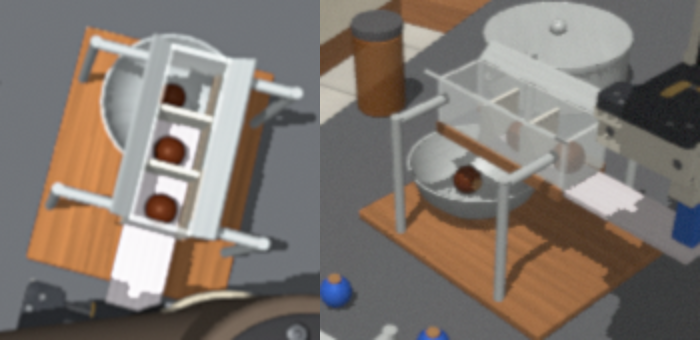

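The first nut lies in the bowl, at side crop (467,180), and nuts 2 and 3 are still in their cells. I push the gate home.

>>> apply_moves:
  targets:
    - [0,-0.005,0,0,0,0,0]
    - [0,-0.005,0,0,0,0,0]
    - [0,-0.005,0,0,0,0,0]
    - [0,-0.005,0,0,0,0,0]
    - [0,-0.005,0,0,0,0,0]
    - [0,-0.005,0,0,0,0,0]
    - [0,-0.005,0,0,0,0,0]
    - [0,-0.005,0,0,0,0,0]
    - [0,-0.005,0,0,0,0,0]
    - [0,-0.005,0,0,0,0,0]
    - [0,-0.001,0,0,0,0,0]
    - [0,0,0,0,0,0,0]
    - [0,0,0,0,0,0,0]
    - [0,0,0,0,0,0,0]

```text
time_s: 6.8
tcp_pos: [0.516, -0.1547, 0.1352]
eef_rot: [-180.0, -0.1, 164.4]
contact_force: [-5.7, -1.3, 4.6]
gripper_width: 0.0217
gripper_force: 20.0
```

Home again: the TCP is within 1 mm of where it gripped. I release and rise.

>>> apply_moves:
  targets:
    - [1,0,0,0,0,0,0]
    - [1,0,0,0,0,0,0]
    - [1,0,0,0,0,0,0]
    - [1,0,0,0,0,0,0]
    - [1,0,0,0,0,0,0]
    - [1,0,0,0,0,0,0]
    - [1,0,0,0,0,0,0]
    - [1,0,0,0,0,0,0]
    - [1,0,0,0,0,0,0]
    - [1,0,0,0,0,0,0]

```text
time_s: 7.63
tcp_pos: [0.5171, -0.1547, 0.1353]
eef_rot: [180.0, 0.0, 164.4]
contact_force: [0.0, -0.1, 1.2]
gripper_width: 0.0826
gripper_force: 0.0
```

>>> apply_moves:
  targets:
    - [1,0,0,-0.01,0,0,0]
    - [1,0,0,-0.02,0,0,0]
    - [1,0,0,-0.02,0,0,0]
    - [1,0,0,-0.02,0,0,0]
    - [1,0,0,-0.02,0,0,0]
    - [1,0,0,-0.02,0,0,0]
    - [1,0,0,-0.02,0,0,0]
    - [1,0,0,0,0,0,0]
    - [1,0,0,0,0,0,0]
    - [1,0,0,0,0,0,0]
    - [1,0,0,0,0,0,0]
    - [1,0,0,0,0,0,0]
    - [1,0,0,0,0,0,0]

```text
time_s: 8.72
tcp_pos: [0.5168, -0.1547, 0.2646]
eef_rot: [-180.0, -0.1, 164.4]
contact_force: [-0.2, -0.6, 0.9]
gripper_width: 0.0875
gripper_force: 0.0
```

Run:
```python
from plant import *
from h import *
c=capture("wrist");f=c["frame"].astype(int)
P=pts(c,f[...,2]>f[...,0]+35);T=P[(abs(P[:,2]-.158)<.006)&(np.hypot(P[:,0]-.51,P[:,1]+.15)<.06)]
print(len(T),cv2.minAreaRect(T[:,:2].astype(np.float32)))
a=capture("top")["frame"][130:300,330:490];b=capture("side")["frame"][90:260,270:460]
b=cv2.resize(b,(380,340));a=cv2.resize(a,(320,340))
cv2.imwrite("pics/end.png",np.hstack([a,b])[:,:,::-1])
```

```text
461 ((0.5156567692756653, -0.15471675992012024), (0.02023651823401451, 0.02012394741177559), 74.44731140136719)
```

View pics/end.png

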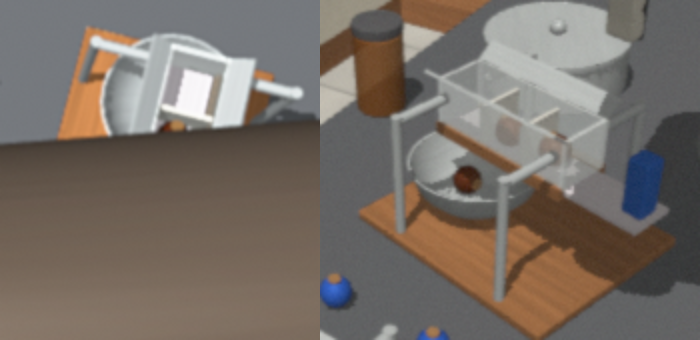

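The picture shows the nut in the bowl, at side crop (467,180), and two nuts still in their cells. The post reads within 1 mm of its starting position in the same camera, and the gripper is clear.

```bash
python3 -c "
from plant import *
print(close_job())"
```

```text
the job is handed in; nothing more can be done
None
```

I handed the job in at about 9 s: the first areca nut is in the steel bowl, the other two are still in the dispenser, and the gate is back within about 1 mm of home; no verdict was returned.

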